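# Clean the wheels of a model freight car under the machine's guard

### The arm

A 6-joint arm with a two-finger parallel gripper is mounted at the origin on the work surface. World frame = base frame: x ahead of the robot, y to its left, z up, the work surface at z = 0. Lengths are in m, angles in degrees, forces in N, time in s.
With the tool pointing down it reaches from about 0.375 to 0.75 m from the base axis. Payload 9 kg.
Tool frame: the origin (TCP) lies where the fingers leave the gripper's body, on its centre line; the fingertips stand 73 mm ahead of it and the grasp point (between the pads) lies 54 mm ahead of it (robot.tip_reach is the distance from the TCP to the fingertips, in m); z points along the fingers, y is the line along which they close (so a half turn about z gives the same grasp; the last joint's range is limited). The gripper opens to 85 mm and grips with 20 to 120 N. Pads are 22 mm wide; open, the fingers measure 114 mm over their backs; the gripper's body (76 mm by 85 mm) begins 54 mm behind the grasp point. The pads swing forward as they close: fully open they stand 13 mm farther back than shut.
Start: joints at [54.219, 5.964, 5.575, 89.605, 0, 77.527], TCP at [0.237, 0.551, 0.304] pointing down, gripper open.
Joint ranges: [-171.21, 171.21], [-48.23, 106.86], [-62.78, 66.21], [-105.2, 120.99], [-86.42, 89.51], [-180, 180]. Speed limits (degrees/s): [127.2, 127.2, 147.25, 180, 180, 180].

### API

Orientations are given as [roll, pitch, yaw] about the fixed x, y, z axes, in that order (R = Rz(yaw) Ry(pitch) Rx(roll)).
In Python, from plant import robot gives the robot as it stands. Calls block until the motion is done:
- robot.move_pose(position, orientation): joint-space move of the TCP to a pose.
- robot.line_to(position, vel=0.15, rotation=None, guard=None): straight line of the TCP; rotation=None keeps the orientation; vel is the mean speed in m/s. With guard (N) it stops when the force on the tool has changed by that much, and returns True; else False.
- robot.goto_joints(angles): joint-space move.
- robot.set_gripper(opening): finger opening in m; the grip force is fixed at half the most; returns when the fingers have stopped.
- robot.pause(seconds).
- robot.ik(position, orientation): joint angles nearest the present ones, or None.
- robot.observe(): the state.
- robot.grab_frame(name): name is "scene" or "top"; returns the picture (400x640x3 uint8, blue, green, red); there is no depth.
- robot.get_calibration(name): a dict with "vertical_fov" (degrees; the focal length in pixels is half the picture's height over the tangent of half this angle, whatever the lens; pixels are square), "cx", "cy" (the principal point, pixels), "k1" (the pictures are not rectified: a ray, as slopes to the right and down, at radius r is drawn at 1 + k1 r^2 times it, then the intrinsics apply), "rvec" (rotation vector, rad) and "tvec" (3), from world to camera coordinates, as OpenCV has them. Camera axes: x right, y down, z forward; pixel columns grow to the right and rows downward; lengths in m; the calibration is good to about 2 mm. A picture is of the moment at which its call begins. get_calibration takes no time and is no camera call.
A pose or a line that the arm cannot do raises robot.IKError and nothing moves.
- robot.job_done(): hands the job in; it is judged then, once.
The state is a dict: "time": time; "q": joint angles; "qvel": joint speeds; "joint_torque": joint torques, N m; "tool_pos": TCP position; "tcp_rot": TCP orientation; "ft_force": force on the tool from outside, world axes, zero at the start; "torque": the same for the moment, N m; "gripper_width": finger opening in m; "gripper_force": force on a finger pad.
Only numpy, scipy, OpenCV 4.12 (cv2) and the standard library are available. Lean on these libraries where they do the work, as an engineer would, in place of code of your own. Each camera call takes 0.05 s, during which the arm holds its last target. There are 200 camera calls.

### The job

Clean the wheels of the tall closed boxcar in the wheel-cleaning machine: lift the machine's hinged guard right back onto its open stop and let go of it, set the boxcar gently, upright and centred lengthwise on the cleaning bed, then lower the guard gently until it is fully shut over the car. Only with the guard shut, press the spring pedal fully down to its stop, hold it there for a good second and let it come up again. Do not let the guard fall or slam against either stop, and leave everything else where it is.

Things in the scene. Friction and masses are not known exactly. Their poses are not given: they have to be found in the camera images.
- cleaner: wheel-cleaning machine, fixed: flat grey base 145 (x) x 225 (y) x 20 mm. Origin under the centre of the base; its x points away from the robot side towards the guard's hinge, its y along the bed.
- bed (a point): centre of the cleaning bed, on its surface 24 mm above the table: an aluminium strip 60 (x) x 170 (y) mm on the base with black rollers flush in it. The car stands on it lengthwise along y (either way round). Axes as the machine's.
- cover (a joint): angle of the guard, a grey sheet-metal hood 116 deep (x) x 200 wide (y) x 66 mm high, 0.28 kg, open underneath, 3 mm walls, that shuts over the bed; hinged along y at its far lower edge. 0 = shut on its stop, 1.75 = open, tipped back past upright onto its back stop, where it stays by its weight; in between it falls one way or the other if let go (it tips over at about 0.8). Starts shut.
- cover_hinge (a point): middle of the guard's hinge line, 60 mm beyond the bed's centre along the machine's x and 20.5 mm above the table; axes turn with the guard.
- cover_handle (a point): middle of the guard's handle: a steel bar of 10 mm diameter along y, 90 mm clear between its two end arms, 42 mm in front of the hood's front face (37 mm clear gap). In the guard's frame it lies 158 mm in front of (-x) and 36 mm above the hinge line, so 56 mm above the table when shut, and about 170 mm above it and 63 mm beyond the hinge when open. Its axes turn with the guard.
- pedal (a joint): angle of the spring pedal: 0 = up, 0.20 = fully down on its stop; it springs back. Needs about 5 N to start and 9 N at the stop, at the pad. It is a steel plate 98 (x) x 64 (y) mm hinged at its far (+x) edge on a low fixed stand 125 x 90 mm to the right of the machine.
- pedal_pad (a point): press point in the middle of the front part of the pedal's ribbed rubber pad (55 x 56 mm), on its upper surface, 72 mm in front of the hinge, about 44 mm above the table when up and 30 mm when down.
- boxcar: model boxcar, loose, 0.1 to 0.22 kg: tall closed box body 150 (x, length) x 36 (y, width) mm with a flat grey roof and doors in the sides, 50 mm high over all; below 12 mm are the narrower wheel trucks. Origin under its centre at wheel-bottom height; z up. Starts on one of the two stub tracks of the storage board (board 12 mm high, tracks 100 mm apart).
- hopper: model hopper car, loose, a bystander: open on top with sloping end sheets, 145 x 36 mm, 40 mm high; stands on the other stub track. Origin under its centre; leave alone.
- shed: loose bystander: model wooden shed 90 x 65 mm, 65 mm high. Origin under its centre.
- oil: loose bystander: small bottle, 34 mm diameter, 75 mm high. Origin under its centre.
- pine: loose bystander: model tree 120 mm high on a disc of 56 mm. Origin under its centre.
- mug: loose bystander: white mug, 80 mm diameter, 90 mm high. Origin under its centre.
- tray: loose bystander: grey parts tray 100 x 130 x 30 mm. Origin under its centre.
- driver: loose bystander: screwdriver 150 mm long lying on the table. Origin under its middle.
Mind the look-alikes: they are no part of the job. What is shaped like the part that bears pedal but green or red is not meant.

How it is judged:
By the outcome, as a careful person would: the job done as asked, in the order asked, and still so for the second after the job is handed in, with the robot touching nothing.
It also fails if it takes over 72 s, if anything falls off the work surface, if the arm or the gripper's body presses on something with over 40 N, if the wrist force passes 120 N, or if a joint passes its speed limit or range.

## Working session

There is one attempt and no reset: what is moved stays moved. The work goes in short steps, each a Python script; the robot and the scene stay as the last script left them, time stands still between calls to the robot, and variables do not carry over. Pictures are saved under pics/ and viewed, at most 12 in all, crops included, and the job is handed in when it is done.

```bash
mkdir -p pics; ls; python3 - <<'E'
from plant import robot
import cv2
for n in("scene","top"):
    cv2.imwrite(f"pics/{n}0.png",robot.grab_frame(n)); print(n,robot.get_calibration(n))
o=robot.observe();print(o)
E
```

```text
pics
scene {'vertical_fov': 42.534215526634085, 'cx': 314.16774874437345, 'cy': 201.30080699975727, 'k1': -0.014329272227853228, 'rvec': array([ 1.35703435,  2.11764817, -0.98416071]), 'tvec': array([ 0.23904401, -0.25706543,  1.60064199])}
top {'vertical_fov': 44.4874134004132, 'cx': 319.1963032620895, 'cy': 199.43277153402983, 'k1': -0.0009731596745046608, 'rvec': array([ 2.1185673 , -2.17783952,  0.14108206]), 'tvec': array([0.01985921, 0.52286552, 1.31520248])}
{'time': 0.1, 'q': array([ 5.42163941e+01,  5.99598149e+00,  5.53075304e+00,  8.96041823e+01,
       -2.05754266e-04,  7.75280745e+01]), 'qvel': array([-0.00416859, -0.06097863,  0.14606387,  0.21870363, -0.06666355,
        0.02392227]), 'joint_torque': array([ 4.88441394e-03, -5.58209109e+01,  5.04719317e+01,  1.31452060e-02,
       -3.50983846e-04, -2.44859416e-05]), 'tool_pos': array([0.23728985, 0.55085   , 0.30318469]), 'tcp_rot': array([-1.79932183e+02, -1.47891215e-02,  1.56688311e+02]), 'ft_force': array([ 0.18294597,  0.40085052, -0.4581396 ]), 'torque': array([ 0.0130538 , -0.03964365,  0.03786622]), 'gripper_force': 0.0, 'gripper_width': 0.0851288209049505}
```

View pics/top0.png

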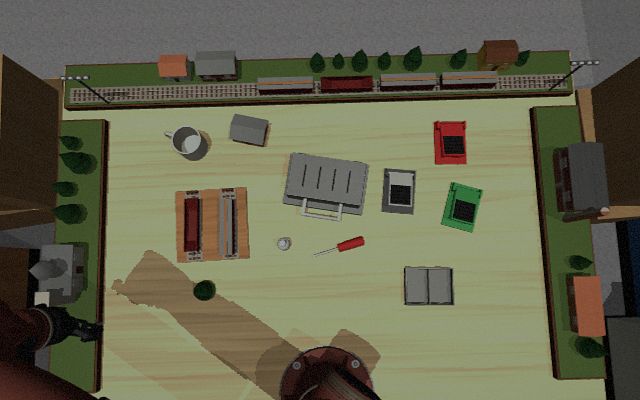

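View pics/scene0.png

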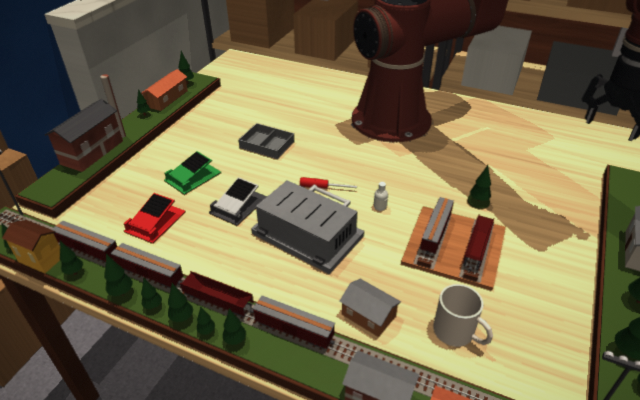

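The top view shows the machine at (325,185) with its handle at (322,213). The real grey pedal is at (399,190), and the red and green ones are decoys. The storage board is at (212,225), with the grey-roofed boxcar at (226,225) and the red hopper at (192,225). I'll zoom in to get accurate pixels.

```bash
cat > h.py <<'E'
import numpy as np, cv2
from plant import robot
def cal(n):
    c=robot.get_calibration(n); f=200/np.tan(np.radians(c["vertical_fov"]/2))
    R=cv2.Rodrigues(c["rvec"])[0]; return c,f,R,np.array(c["tvec"])
def ray(n,u,v):
    c,f,R,t=cal(n); K=np.array([[f,0,c["cx"]],[0,f,c["cy"]],[0,0,1]])
    p=cv2.undistortPoints(np.array([[[u,v]]],float),K,np.array([c["k1"],0,0,0.]))[0,0]
    return -R.T@t, R.T@np.array([p[0],p[1],1])
def onz(n,u,v,z):
    o,d=ray(n,u,v); return o+d*(z-o[2])/d[2]
def tri(a,b):
    "a=top pixel,b=scene pixel -> point, gap"
    o1,d1=ray("top",*a);o2,d2=ray("scene",*b)
    s=np.linalg.lstsq(np.c_[d1,-d2],o2-o1,rcond=None)[0]
    p,q=o1+s[0]*d1,o2+s[1]*d2; return (p+q)/2,np.linalg.norm(p-q)
def px(n,P):
    c,f,R,t=cal(n); K=np.array([[f,0,c["cx"]],[0,f,c["cy"]],[0,0,1]])
    return cv2.projectPoints(np.atleast_2d(np.array(P,float)),c["rvec"],c["tvec"],K,np.array([c["k1"],0,0,0.]))[0][:,0]
E
python3 - <<'E'
import cv2
t=cv2.imread("pics/top0.png");s=cv2.imread("pics/scene0.png")
cv2.imwrite("pics/tc.png",cv2.resize(t[145:275,165:425],None,fx=3,fy=3,interpolation=cv2.INTER_CUBIC))
cv2.imwrite("pics/sc.png",cv2.resize(s[165:295,200:515],None,fx=2.5,fy=2.5,interpolation=cv2.INTER_CUBIC))
E
```

```text
(no output)
```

View pics/tc.png

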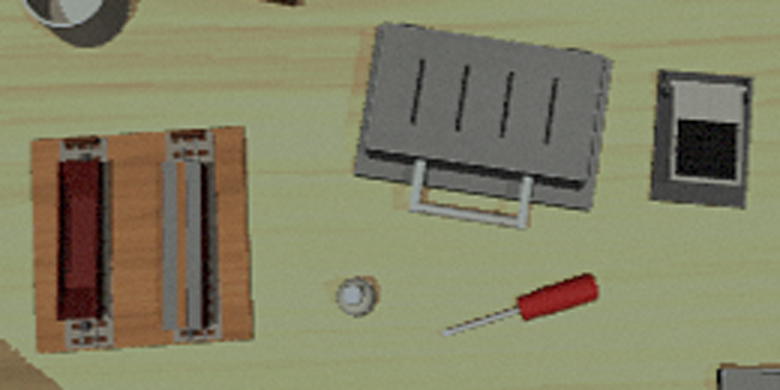

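View pics/sc.png

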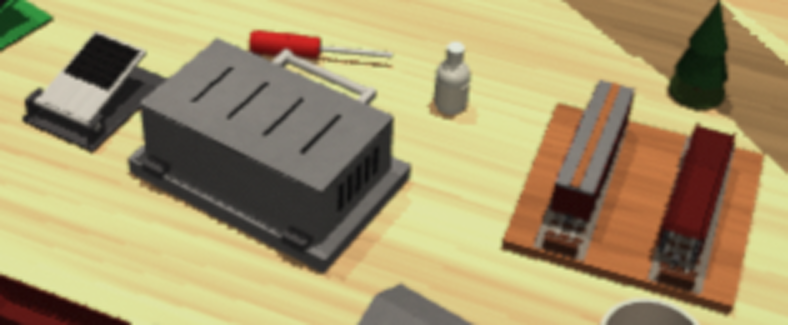

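The crops resolve the corners of the roof, hood, handle and pad. I'll triangulate these pairs and check them against the sizes given.

```bash
python3 - <<'E'
from h import *
np.set_printoptions(precision=4,suppress=True)
T=lambda p:((p[0]+.5)/3-.5+165,(p[1]+.5)/3-.5+145)
S=lambda p:((p[0]+.5)/2.5-.5+200,(p[1]+.5)/2.5-.5+165)
P={'roof+x-y':((203,160),(556,187)),'roof+x+y':((164,162),(594,194)),'roof-x-y':((203,329),(602,82)),'roof-x+y':((165,331),(634,90)),
'hood+x+y':((380,23),(322,190)),'hood+x-y':((608,55),(143,104)),'hood-x+y':((367,152),(392,120)),'hood-x-y':((588,180),(218,42)),
'han+y':((413,208),(373,98)),'han-y':((524,225),(281,57)),
'pad1':((678,120),(113,90)),'pad2':((740,121),(66,76)),'pad3':((678,178),(146,50)),'pad4':((739,180),(98,33))}
R={}
for k,(a,b) in P.items():
    p,g=tri(T(a),S(b));R[k]=p;print(k,p,round(g,4))
def fr(k,z): 
    c=np.mean([R[i] for i in R if i.startswith(k)],0);print(k,c)
for k in('roof','hood','han','pad'):fr(k,0)
d=lambda a,b:(np.linalg.norm(R[a]-R[b]),np.degrees(np.arctan2(*(R[a]-R[b])[1::-1])))
for a,b in(('roof+x-y','roof-x-y'),('roof+x+y','roof-x+y'),('roof+x+y','roof+x-y'),('roof-x+y','roof-x-y'),('hood+x+y','hood+x-y'),('hood-x+y','hood-x-y'),('hood+x+y','hood-x+y'),('hood+x-y','hood-x-y'),('han+y','han-y'),('pad1','pad3'),('pad2','pad4'),('pad1','pad2'),('pad3','pad4')):print(a,b,*np.round(d(a,b),3))
E
```

```text
roof+x-y [0.531  0.244  0.0531] 0.0033
roof+x+y [0.5298 0.2778 0.0573] 0.0015
roof-x-y [0.3779 0.2445 0.0551] 0.004
roof-x+y [0.3774 0.2767 0.0561] 0.0007
hood+x+y [0.6472 0.0753 0.086 ] 0.0035
hood+x-y [ 0.6109 -0.1243  0.0819] 0.0059
hood-x+y [0.5313 0.0913 0.0759] 0.0003
hood-x-y [ 0.4994 -0.1035  0.0796] 0.003
han+y [0.4823 0.0529 0.0498] 0.0012
han-y [ 0.4647 -0.0494  0.0528] 0.0036
pad1 [ 0.5583 -0.1921  0.0337] 0.004
pad2 [ 0.5559 -0.2493  0.0305] 0.0054
pad3 [ 0.5025 -0.187   0.0449] 0.0062
pad4 [ 0.4995 -0.2434  0.0463] 0.0036
roof [0.454  0.2608 0.0554]
hood [ 0.5722 -0.0153  0.0808]
han [0.4735 0.0018 0.0513]
pad [ 0.5291 -0.218   0.0388]
roof+x-y roof-x-y 0.153 -0.169
roof+x+y roof-x+y 0.152 0.423
roof+x+y roof+x-y 0.034 92.031
roof-x+y roof-x-y 0.032 90.786
hood+x+y hood+x-y 0.203 79.684
hood-x+y hood-x-y 0.197 80.699
hood+x+y hood-x+y 0.117 -7.862
hood+x-y hood-x-y 0.113 -10.565
han+y han-y 0.104 80.219
pad1 pad3 0.057 -5.249
pad2 pad4 0.059 -5.985
pad1 pad2 0.057 87.609
pad3 pad4 0.057 86.941
```

Sizes and yaw angles agree with the text. There's a common height bias of about -5 mm: hood 81 against 86.5, handle 51 against 56, and roof 55 against 62. I'll take the xy values from the near-vertical top view at the checked heights, then check that the whole plan is reachable.

```bash
cat >> h.py <<'E'
YAW=-9.6
def circle(bar0,th,yaw=None):
    "bar centre for guard angle th, from bar0 at shut"
    y=np.radians(YAW if yaw is None else yaw); ex=np.array([np.cos(y),np.sin(y),0]); ez=np.array([0,0,1.])
    a=(-.158*np.cos(th)+.036*np.sin(th)+.158); b=(.158*np.sin(th)+.036*np.cos(th)-.036)
    return np.array(bar0)+a*ex+b*ez
UP=np.array([0,0,.054])
E
python3 - <<'E'
from h import *
np.set_printoptions(precision=4,suppress=True)
T=lambda p:((p[0]+.5)/3-.5+165,(p[1]+.5)/3-.5+145)
S=lambda p:((p[0]+.5)/2.5-.5+200,(p[1]+.5)/2.5-.5+165)
for n,t,s,z in(('roof',[(203,160),(164,162),(203,329),(165,331)],[(556,187),(594,194),(602,82),(634,90)],.062),('hood',[(380,23),(608,55),(367,152),(588,180)],[(322,190),(143,104),(392,120),(218,42)],.0865),
 ('han',[(413,208),(524,225)],[(373,98),(281,57)],.056),('pad',[(678,120),(740,121),(678,178),(739,180)],[(113,90),(66,76),(146,50),(98,33)],.044)):
    print(n,np.mean([onz("top",*T(p),z) for p in t],0)[:2],np.mean([onz("scene",*S(p),z) for p in s],0)[:2])
def go(p,y):
    q=robot.ik(np.array(p)+UP,[180,0,y]); return q
for y in(YAW-90,YAW+90):
    print(y,[None if (q:=go(circle([.473,.002,.056],t),y)) is None else np.round(q) for t in(0,.6,1.2,1.75)], 'up',go([.47,.002,.2],y))
for p,y in(([.454,.26,.047],180),([.454,.26,.047],0),([.57,-.015,.059],80.4+90),([.57,-.015,.059],80.4-90-0),([.526,-.218,.03-.019],-90),([.526,-.218,.03-.019],90)):print(p,y,go(p,y))
E
```

```text
roof [0.4537 0.2583] [0.4609 0.2629]
hood [ 0.5716 -0.0158] [ 0.578  -0.0118]
han [0.4728 0.0023] [0.4788 0.0033]
pad [ 0.5293 -0.2193] [ 0.5334 -0.2117]
-99.6 [array([-16., -13., -33.,  70.,   0., -96.]), array([-15.,  -8., -19.,  78.,   0., -95.]), array([-14.,   7.,  -1.,  82.,   0., -95.]), array([-14.,  22.,  16.,  84.,   0., -94.])] up [-15.7624 -17.3563 -21.5264  85.8299   0.     -96.1624]
80.4 [array([-16., -13., -33.,  70.,   0.,  84.]), array([-15.,  -8., -19.,  78.,   0.,  85.]), array([-14.,   7.,  -1.,  82.,   0.,  85.]), array([-14.,  22.,  16.,  84.,   0.,  86.])] up [-15.7624 -17.3563 -21.5264  85.8299   0.      83.8376]
[0.454, 0.26, 0.047] 180 [ 15.4568  -3.5837 -25.4006  68.1831   0.      15.4568]
[0.454, 0.26, 0.047] 0 [  15.4568   -3.5837  -25.4006   68.1831    0.     -164.5432]
[0.57, -0.015, 0.059] 170.4 [-14.645    4.0377 -16.4622  69.5001   0.      -5.045 ]
[0.57, -0.015, 0.059] -9.599999999999994 [-14.645    4.0377 -16.4622  69.5001   0.     174.955 ]
[0.526, -0.218, 0.011] -90 [ -35.6681    6.5342  -19.0647   64.4011    0.     -125.6681]
[0.526, -0.218, 0.011] 90 [-35.6681   6.5342 -19.0647  64.4011   0.      54.3319]
```

```bash
python3 - <<'E'
from h import *
np.set_printoptions(precision=4,suppress=True)
b=np.array([.473,.002,.056])
robot.move_pose(b+UP+[0,0,.1],[180,0,80.4]); robot.set_gripper(.042)
robot.line_to(b+UP+[0,0,.03]);print(robot.observe()["ft_force"])
print(robot.line_to(b+UP,vel=.06,guard=8)); o=robot.observe();print(o["tool_pos"],o["ft_force"],o["gripper_width"])
robot.set_gripper(0.0); robot.pause(.2)
o=robot.observe();print(o["time"],o["tool_pos"],o["ft_force"],o["torque"],o["gripper_width"],o["gripper_force"])
cv2.imwrite("pics/g.png",np.hstack([cv2.resize(robot.grab_frame("top")[140:270,250:430],(540,390)),cv2.resize(robot.grab_frame("scene")[130:280,250:370],(260,390))]))
E
```

```text
[ 0.0919 -0.0973  1.0924]
True
[0.4737 0.0018 0.115 ] [-3.2223  0.7733 10.4626] 0.04210674277387658
4.4417 [0.4738 0.0018 0.1143] [ 5.6813 -0.2707 -1.9555] [-0.0251 -1.1109 -0.1361] 0.008076589385011226 58.39294910430908
```

View pics/g.png

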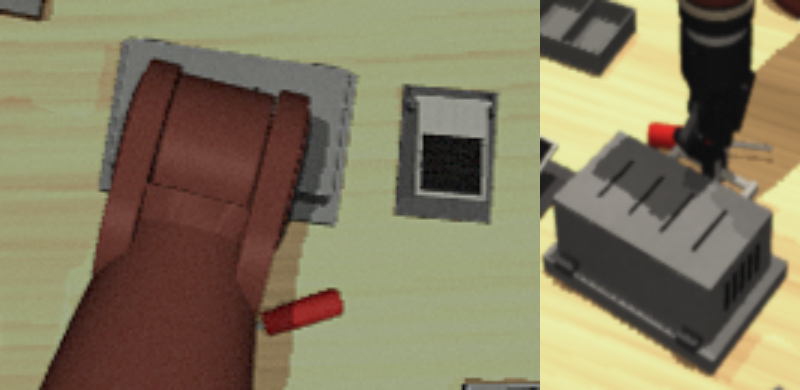

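The fingers hold the bar (8 mm width, 58 N). The light touch on the way down was probably the open finger's back against the hood edge, so I'll open less when releasing. Next I relieve the side force and open the guard along its arc.

```bash
cat >> h.py <<'E'
def arc(t0,ths,vel=.08,lim=45):
    "t0: TCP at shut; follow guard angles; small force-based trim"
    tr=np.zeros(3); f0=robot.observe()["ft_force"]
    for th in ths:
        robot.line_to(circle(t0,th)+tr,vel=vel)
        f=robot.observe()["ft_force"]; print(round(th,2),np.round(f,1),np.round(tr*1e3,1))
        tr+=np.clip(f*1e-4,-.0005,.0005)
        if np.linalg.norm(f)>lim: print("STOP");return th,tr
    return th,tr
E
python3 - <<'E'
from h import *
np.set_printoptions(precision=4,suppress=True)
p=robot.observe()["tool_pos"]
robot.line_to(p+[.0008,-.0001,0],vel=.01);o=robot.observe();print(o["tool_pos"],o["ft_force"])
t0=o["tool_pos"];np.save("t0.npy",t0)
print(arc(t0,np.arange(.1,.75,.1)),robot.observe()["gripper_width"],robot.observe()["time"])
cv2.imwrite("pics/g2.png",cv2.resize(robot.grab_frame("scene")[100:280,220:460],(720,540)))
E
```

```text
[0.4741 0.0018 0.114 ] [-3.96    0.3749  4.9442]
0.1 [-4.4 -1.  -0.5] [0. 0. 0.]
0.2 [-2.1 -1.2 -1.1] [-0.4 -0.1 -0.1]
0.3 [-4.1  0.4  0.4] [-0.7 -0.2 -0.2]
0.4 [-5.3  0.2  2.5] [-1.1 -0.2 -0.1]
0.5 [-4.8  0.4  4.3] [-1.6 -0.2  0.1]
0.6 [-6.   0.2  5. ] [-2.  -0.1  0.6]
0.7 [-3.5 -2.3  1.1] [-2.5 -0.1  1.1]
(np.float64(0.7000000000000001), array([-0.0029, -0.0003,  0.0012])) 0.007503744645448483 7.2917
```

View pics/g2.png

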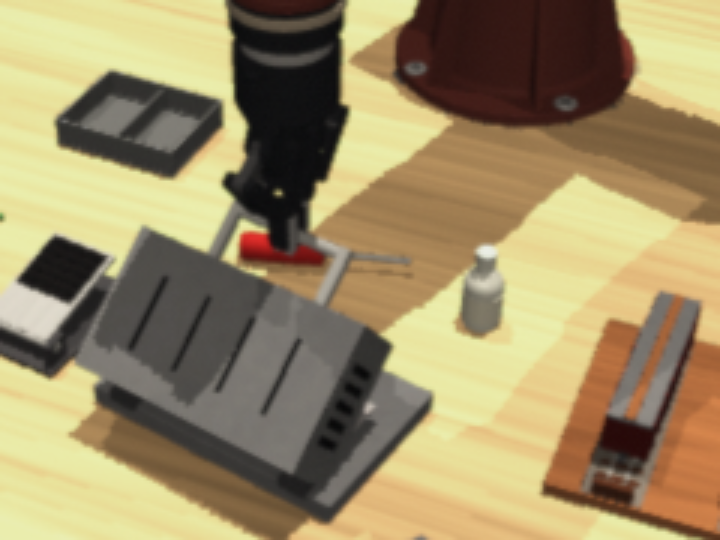

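The guard is about 0.7 rad open and firmly held at low forces. I'll carry on to the back stop, slowing towards the end.

```bash
sed -i 's/def arc(t0,ths,vel=.08,lim=45):/def arc(t0,ths,vel=.08,lim=45,tr=(0,0,0)):/; s/tr=np.zeros(3); f0=.*/tr=np.array(tr,float)/' h.py
python3 - <<'E'
from h import *
np.set_printoptions(precision=4,suppress=True)
t0=np.load("t0.npy")
th,tr=arc(t0,np.arange(.8,1.65,.1),tr=[-.0029,-.0003,.0012])
th,tr=arc(t0,[1.68,1.72,1.745],vel=.03,tr=tr)
np.save("tr.npy",tr);o=robot.observe();print(o["time"],o["tool_pos"],o["ft_force"],o["gripper_width"])
E
```

```text
0.8 [-7.2 -1.8  5.6] [-2.9 -0.3  1.2]
0.9 [-6.  -1.6  8. ] [-3.4 -0.5  1.7]
1.0 [-5.1 -1.3  8.2] [-3.9 -0.6  2.2]
1.1 [-4.5 -0.9  9.6] [-4.4 -0.8  2.7]
1.2 [-2.4 -1.1 11.3] [-4.9 -0.9  3.2]
1.3 [-0.5 -1.8  6.1] [-5.1 -1.   3.7]
1.4 [ 0.5 -2.2  2.2] [-5.1 -1.1  4.2]
1.5 [-1.1 -2.9  4.2] [-5.1 -1.4  4.4]
1.6 [-0.2 -3.1  6.2] [-5.2 -1.7  4.8]
1.68 [ 0.5 -0.7  4.5] [-5.2 -2.   5.3]
1.72 [ 1.1 -1.2  3.2] [-5.2 -2.   5.8]
1.75 [ 0.7 -0.2  2.8] [-5.1 -2.2  6.1]
11.7167 [ 0.6868 -0.0371  0.2332] [ 0.6873 -0.2064  2.7658] 0.007692380963463274
```

```bash
python3 - <<'E'
from h import *
np.set_printoptions(precision=4,suppress=True)
p=robot.observe()["tool_pos"];y=np.radians(YAW)
d=np.array([.149*np.cos(y),.149*np.sin(y),-.0636])
print(robot.line_to(p+d*.09,vel=.012,guard=7));o=robot.observe();print(o["time"],o["tool_pos"],(o["tool_pos"]-p)[0]/d[0],o["ft_force"])
np.save("popen.npy",o["tool_pos"])
E
```

```text
True
12.3667 [ 0.6918 -0.038   0.2311] 0.034314079022967445 [-1.579  -0.2669  5.3827]
```

At the stop: the TCP x of 0.6918 matches the 0.692 expected. I'll release the guard and fetch the car.

```bash
python3 - <<'E'
from h import *
np.set_printoptions(precision=4,suppress=True)
p=robot.observe()["tool_pos"]
robot.set_gripper(.042);robot.line_to(p+[0,0,.06],vel=.15)
c=np.array([.4545,.259,.047])
robot.move_pose(c+UP+[0,0,.08],[180,0,180]);robot.set_gripper(.07)
cv2.imwrite("pics/top1.png",robot.grab_frame("top"));cv2.imwrite("pics/scene1.png",robot.grab_frame("scene"))
print(robot.line_to(c+UP,vel=.08,guard=12));o=robot.observe();print(o["tool_pos"],o["ft_force"])
robot.set_gripper(0);o=robot.observe();print(o["time"],o["ft_force"],o["gripper_width"],o["gripper_force"])
robot.line_to(c+UP+[0,0,.09],vel=.1);o=robot.observe();print(o["time"],o["tool_pos"],o["ft_force"],o["torque"],o["gripper_width"])
t=robot.grab_frame("top");s=robot.grab_frame("scene")
cv2.imwrite("pics/c.png",np.hstack([cv2.resize(t[130:290,160:400],(480,320)),cv2.resize(s[120:280,380:540],(320,320))]))
E
```

```text
False
[0.4549 0.2591 0.1017] [ 0.1048  0.8496 -0.156 ]
16.85 [ 0.0412 -0.1111  4.8665] 0.035090091621620766 60.691062211990356
17.9 [0.4541 0.2589 0.1902] [ 0.0231  0.3381 -2.0481] [-0.0374  0.0311  0.0003] 0.0352944699727378
```

View pics/c.png

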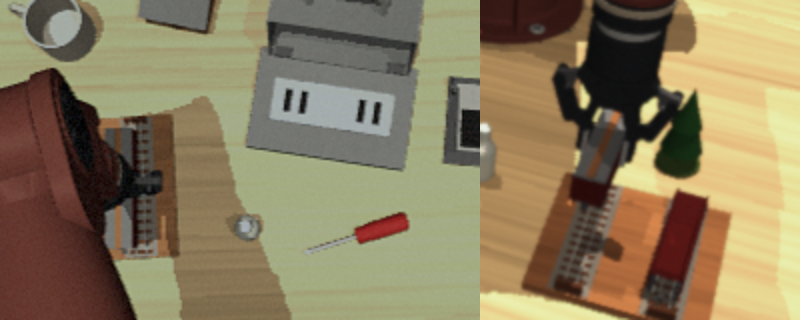

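The car is held at 36 mm width and about 2 N weight. The guard stays open, and the aluminium bed strip is visible at about crop (333,108). I'll measure the strip from both views.

```bash
python3 - <<'E'
from h import *
np.set_printoptions(precision=4,suppress=True)
t=cv2.imread("pics/top1.png").astype(int);s=cv2.imread("pics/scene1.png").astype(int)
C={}
for n,im,(x0,y0,x1,y1) in(("top",t,(275,150,385,220)),("scene",s,(240,170,370,280))):
    r=im[y0:y1,x0:x1]; m=((r.min(2)>120)&(r.max(2)-r.min(2)<35)).astype(np.uint8)*255
    m=cv2.morphologyEx(m,cv2.MORPH_CLOSE,np.ones((7,7)))
    cs,_=cv2.findContours(m,cv2.RETR_EXTERNAL,cv2.CHAIN_APPROX_NONE); k=max(cs,key=cv2.contourArea)
    b=cv2.approxPolyDP(cv2.convexHull(k),3,True)[:,0]; print(n,cv2.contourArea(k),len(b),b.tolist())
    C[n]=b+[x0,y0]; R=cv2.minAreaRect(k);print(R)
P=np.array([onz("top",*p,.024)[:2] for p in C["top"]]);print(P,P.mean(0))
for i in range(len(P)):
    d=P[(i+1)%len(P)]-P[i];print(np.linalg.norm(d),np.degrees(np.arctan2(d[1],d[0])))
cv2.imwrite("pics/bed.png",np.hstack([cv2.resize(t[150:220,275:385].astype(np.uint8),(440,280),interpolation=2),cv2.resize(s[170:280,240:370].astype(np.uint8),(331,280),interpolation=2)]))
E
```

```text
top 1283.5 5 [[82, 28], [77, 48], [19, 38], [23, 18], [45, 16]]
((51.10285186767578, 30.506092071533203), (61.958526611328125, 26.8654842376709), 8.583622932434082)
scene 3954.5 5 [[0, 30], [12, 13], [123, 61], [89, 96], [0, 50]]
((56.85524368286133, 55.60916519165039), (124.70975494384766, 46.56354522705078), 24.676862716674805)
[[ 0.5824 -0.1021]
 [ 0.5263 -0.086 ]
 [ 0.5591  0.075 ]
 [ 0.6157  0.0626]
 [ 0.6197  0.0006]] [ 0.5806 -0.01  ]
0.05840819161793788 164.0525103786047
0.16435556992171063 78.49620412674352
0.057970809104959234 -12.345899885879076
0.062132618168435474 -86.34441789430726
0.10923365066421523 -109.91585159990281
```

View pics/bed.png

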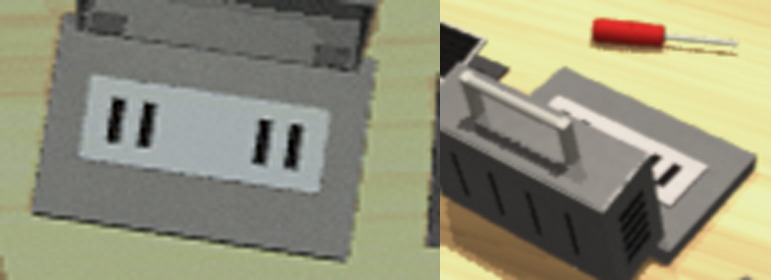

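```bash
python3 - <<'E'
from h import *
np.set_printoptions(precision=4,suppress=True)
T=lambda p:((p[0]+.5)/4-.5+275,(p[1]+.5)/4-.5+150)
S=lambda p:((p[0]-440+.5)/2.546-.5+240,(p[1]+.5)/2.546-.5+170)
for a,b in(((80,158),(708,165)),((320,193),(550,97)),((90,75),(667,205))):print(tri(T(a),S(b)))
P=np.array([onz("top",*T(p),.024)[:2] for p in((90,75),(330,109),(320,193),(80,158))]);c=P.mean(0)
Q=np.array([onz("top",*T(p),.024)[:2] for p in((116,121),(147,124),(263,143),(293,146))])
dy=P[0]-P[1]+P[3]-P[2];dx=P[0]-P[3]+P[1]-P[2];rl=Q[0]+Q[1]-Q[2]-Q[3]
print(c,Q.mean(0),*[np.degrees(np.arctan2(d[1],d[0])) for d in(dx,dy,rl)],np.linalg.norm(dx)/2,np.linalg.norm(dy)/2)
F=[onz("top",*T(p),.02)[:2] for p in((35,213),(345,262))];d=F[0]-F[1];print(np.linalg.norm(d),np.degrees(np.arctan2(d[1],d[0])))
print(robot.ik([.5715,-.0145,.113],[180,0,80.4]))
E
```

```text
(array([0.5559, 0.074 , 0.0223]), np.float64(0.0011823362938526436))
(array([ 0.5285, -0.0969,  0.0201]), np.float64(0.007279842571620109))
(array([0.6159, 0.0631, 0.0224]), np.float64(0.004510026403769316))
[ 0.5706 -0.0144] [ 0.5707 -0.0143] -8.39573792472638 80.08363011006928 79.71794038934584 0.05967188960938006 0.16971181569919597
0.21874444287277645 79.35844422522388
[-14.5562   4.2925 -16.1956  69.5118   0.      85.0438]
```

Bed centre is (0.571,-0.0144), height about 22–24 mm, strip 60 x 170 mm, yaw about -10°. All of it is consistent, so I'll place the car.

```bash
python3 - <<'E'
from h import *
np.set_printoptions(precision=4,suppress=True)
b=np.array([.571,-.0144,0])
robot.move_pose(b+[0,0,.2],[180,0,80.0]);robot.line_to(b+[0,0,.125],vel=.08);robot.pause(.3)
print(robot.observe()["ft_force"])
print(robot.line_to(b+[0,0,.110],vel=.015,guard=3));o=robot.observe();print(o["tool_pos"],o["ft_force"])
robot.set_gripper(.055);o=robot.observe();print(o["ft_force"],o["gripper_width"])
robot.line_to(b+[0,0,.24],vel=.12)
robot.goto_joints(robot.observe()["q"]+np.array([35,0,0,0,0,0]))
print(robot.observe()["time"])
t=robot.grab_frame("top");s=robot.grab_frame("scene");cv2.imwrite("pics/top2.png",t)
cv2.imwrite("pics/p.png",np.hstack([cv2.resize(t[140:230,270:390],(480,360),interpolation=2),cv2.resize(s[170:280,240:340],(320,352),interpolation=2)[:,:][:360] if 0 else cv2.resize(s[160:280,260:366],(318,360),interpolation=2)]))
E
```

```text
[ 0.179  -0.2378 -2.2846]
True
[ 0.5709 -0.0144  0.1136] [-0.6101  0.2894  4.4202]
[-0.5669 -0.0966  0.4608] 0.05463610129847649
24.0917
```

View pics/p.png

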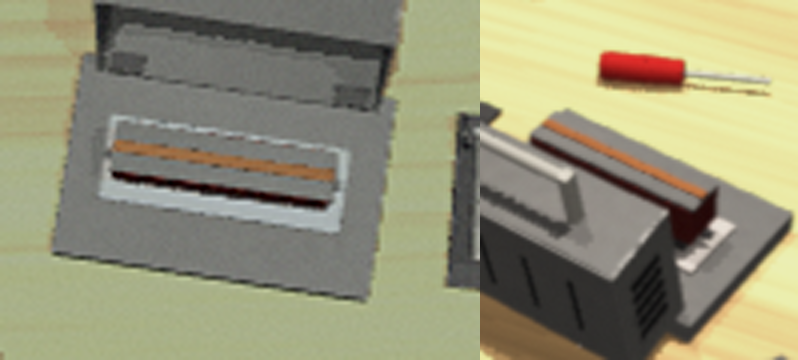

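The car stands upright on the bed, with the roof stripe running from (113,146) to (336,176) in the crop. I'll check its centring, then close the guard by the same arc in reverse.

```bash
python3 - <<'E'
from h import *
np.set_printoptions(precision=4,suppress=True)
T=lambda p:((p[0]+.5)/4-.5+270,(p[1]+.5)/4-.5+140)
a,b=[onz("top",*T(p),.074)[:2] for p in((113,146),(336,176))];d=a-b
e=(a+b)/2-[.5707,-.0144];y=np.radians(-10);u=np.array([-np.sin(y),np.cos(y)])
print((a+b)/2,np.linalg.norm(d),np.degrees(np.arctan2(d[1],d[0])),"along",e@u)
# regrasp guard
p=np.load("popen.npy")
robot.move_pose(p+[0,0,.06],[180,0,80.4]);robot.set_gripper(.042)
print(robot.line_to(p,vel=.08,guard=12));robot.set_gripper(0);o=robot.observe()
print(o["time"],o["tool_pos"],o["ft_force"],o["gripper_width"])
E
```

```text
[ 0.5707 -0.0137] 0.15179491336084142 80.59901359121952 along 0.0006849624647431456
False
27.325 [ 0.6919 -0.0381  0.2319] [-2.2433  0.2832  6.1216] 0.007545329369270559
```

Centred to within 0.7 mm. Now closing.

```bash
python3 - <<'E'
from h import *
np.set_printoptions(precision=4,suppress=True)
p=robot.observe()["tool_pos"];t0=p-circle([0,0,0],1.75)
print(t0)
th,tr=arc(t0,np.arange(1.65,.1,-.1))
o=robot.observe();print(o["time"],o["tool_pos"],o["ft_force"],o["gripper_width"],tr);np.save("t0c.npy",t0)
if th<.16:
    print(robot.line_to(circle(t0,.06)+tr,vel=.03,guard=15));robot.pause(.2);o=robot.observe();print(o["tool_pos"],o["ft_force"])
E
```

```text
[ 0.4735 -0.0011  0.1188]
1.65 [2.4 0.7 0.1] [0. 0. 0.]
1.55 [3.5 2.8 2.7] [0.2 0.1 0. ]
1.45 [3.4 2.1 6.3] [0.6 0.3 0.3]
1.35 [2.6 1.8 7.1] [0.9 0.6 0.8]
1.25 [1.2 2.1 9.9] [1.2 0.7 1.3]
1.15 [ 0.5  3.7 10.5] [1.3 0.9 1.8]
1.05 [-2.3  2.1 11.6] [1.4 1.3 2.3]
0.95 [-0.7  2.5  5.5] [1.1 1.5 2.8]
0.85 [2.7 1.5 0.5] [1.1 1.8 3.3]
0.75 [-2.1  0.9  5.7] [1.3 1.9 3.3]
0.65 [ 4.6  0.  -4.7] [1.1 2.  3.8]
0.55 [ 3.6  1.3 -4. ] [1.6 2.  3.4]
0.45 [-4.8  3.8  3.1] [1.9 2.2 3. ]
0.35 [-2.2  2.6  3.5] [1.5 2.5 3.3]
0.25 [1.2 4.8 0.2] [1.2 2.8 3.6]
0.15 [ 0.7 -1.2 -0.4] [1.4 3.3 3.7]
32.9333 [0.4821 0.0006 0.1458] [ 0.7095 -1.1747 -0.4313] 0.00750384065350637 [0.0014 0.0032 0.0036]
False
[0.4773 0.0017 0.1318] [-0.5839 -0.533  -2.9854]
```

```bash
python3 - <<'E'
from h import *
np.set_printoptions(precision=4,suppress=True)
p=robot.observe()["tool_pos"];y=np.radians(YAW);d=np.array([-.036*np.cos(y),-.036*np.sin(y),-.158])
print(robot.line_to(p+d*.1,vel=.012,guard=12));robot.pause(.15);o=robot.observe();print(o["time"],o["tool_pos"],(p-o["tool_pos"])[2]/.158,o["ft_force"])
s=robot.grab_frame("scene");cv2.imwrite("pics/s3.png",cv2.resize(s[150:280,240:380],(560,520),interpolation=2))
E
```

```text
True
34.9083 [0.4742 0.0022 0.1194] 0.07861589688359523 [-1.7961 -0.4594  4.9602]
```

View pics/s3.png

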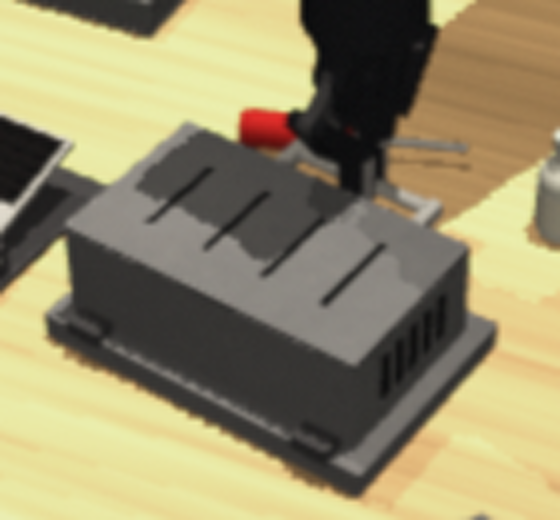

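Guard shut: the tool is back at the starting x of 0.474 and feels the stop. I'll release it, rise and press the pedal.

```bash
python3 - <<'E'
from h import *
np.set_printoptions(precision=4,suppress=True)
p=robot.observe()["tool_pos"]
robot.set_gripper(.026);robot.line_to(p+[0,0,.1],vel=.12)
b=np.array([.527,-.2185,0])
robot.move_pose(b+[0,0,.2],[180,0,86]);robot.set_gripper(0)
robot.line_to(b+[0,0,.128],vel=.1);robot.pause(.3);print(robot.tip_reach,robot.observe()["ft_force"])
print(robot.line_to(b+[0,0,.094],vel=.02,guard=22))
for _ in range(3):
    o=robot.observe();print(o["time"],o["tool_pos"],o["ft_force"]);robot.pause(.05)
E
```

```text
0.0726 [-0.3279  0.4406 -0.3446]
True
39.9167 [ 0.5263 -0.2186  0.103 ] [-3.3733  1.1687  8.3023]
39.9667 [ 0.5263 -0.2186  0.103 ] [-2.8091  0.54    9.1775]
40.0167 [ 0.5264 -0.2186  0.103 ] [-4.1162  1.9266  9.6488]
```

```bash
python3 - <<'E'
from h import *
np.set_printoptions(precision=4,suppress=True)
p=robot.observe()["tool_pos"]
print(robot.line_to([.527,-.2185,.0995],vel=.006,guard=18))
for _ in range(4):
    robot.pause(.4);o=robot.observe();print(o["time"],o["tool_pos"],o["ft_force"])
cv2.imwrite("pics/press.png",robot.grab_frame("scene"))
robot.line_to([.527,-.2185,.125],vel=.03);robot.line_to([.527,-.2185,.25],vel=.12);print(robot.observe()["ft_force"])
robot.goto_joints(robot.observe()["q"]+np.array([-40,0,0,0,0,0]));print(robot.observe()["time"])
t=robot.grab_frame("top");s=robot.grab_frame("scene")
cv2.imwrite("pics/end.png",np.hstack([cv2.resize(t[100:300,150:430],(448,320)),cv2.resize(s[150:310,180:356],(352,320))]))
E
```

```text
True
40.8 [ 0.5264 -0.2186  0.103 ] [-2.3367  1.0615  8.1412]
41.2 [ 0.5264 -0.2186  0.103 ] [-2.2951  0.9483  7.8306]
41.6 [ 0.5264 -0.2186  0.103 ] [-2.5825  1.4547  8.6976]
42.0 [ 0.5264 -0.2186  0.103 ] [-2.8127  1.9789  9.0057]
[ 0.4556  0.5496 -0.2314]
45.6
```

View pics/end.png

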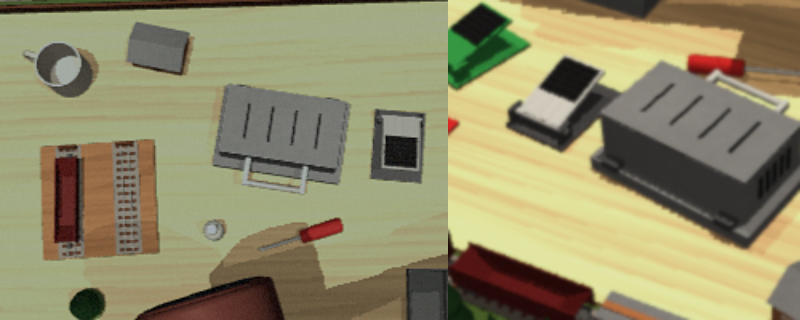

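The guard is shut and everything else is in place. However, the hold settled back to only 8–9 N, which may be just off the stop. There's time left, so I'll press once more and hold at a clearly higher sustained force.

```bash
python3 - <<'E'
from h import *
np.set_printoptions(precision=4,suppress=True)
robot.goto_joints(robot.observe()["q"]+np.array([40,0,0,0,0,0]))
b=np.array([.527,-.2185,0])
robot.line_to(b+[0,0,.128],vel=.15);robot.line_to(b+[0,0,.1035],vel=.03)
z=.1035
while z>.0985:
    robot.pause(.12);o=robot.observe();print(round(z,4),o["tool_pos"][2],o["ft_force"][2])
    if o["ft_force"][2]>16:break
    z-=.0005;robot.line_to(b+[0,0,z],vel=.01)
robot.pause(1.4);o=robot.observe();print(o["time"],o["tool_pos"],o["ft_force"])
robot.line_to(b+[0,0,.125],vel=.03);robot.line_to(b+[0,0,.22],vel=.15);robot.pause(.2);print(robot.observe()["time"],robot.observe()["ft_force"])
cv2.imwrite("pics/end2.png",robot.grab_frame("scene"))
a=cv2.imread("pics/scene0.png").astype(int)[175:240,205:250];e=cv2.imread("pics/end2.png").astype(int)[175:240,205:250];print("pedal diff",abs(a-e).mean())
E
```

```text
0.1035 0.10362330515666734 8.424310750672799
0.103 0.10311958320589054 9.242457980446051
0.1025 0.10291005221958768 11.534557655910247
0.102 0.1028714406009576 14.076989106225842
0.1015 0.10277026313031072 19.238140726745346
52.0583 [ 0.5264 -0.2186  0.1028] [-9.7498  3.3974 18.5534]
53.975 [0.2947 0.2384 0.1325]
pedal diff 22.706780626780628
```

```bash
python3 -c "
from plant import robot
print(robot.job_done())"
```

```text
the job is handed in; nothing more can be done
None
```

The job is handed in at about 54 s: the boxcar stands centred (within about 1 mm) under the shut guard, and the pedal was pressed twice, the second time held on its stop for 1.4 s, because the first hold may have sat just off it.

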